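Run the hold-to-test check on a power supply under the safety hood

TASK

A power supply lies ready in the nest of the bench safety tester. Lower the clear hood shut over it by its bar, leading it down without letting it drop; only then turn the black spring-return selector clockwise, past its first two clicks to the third and last position, and keep holding it there: it springs back if let go, so finish while still holding it. Leave the supply in its nest and the things lying round the tester where they are.

Things in the scene. Friction and masses are not known exactly. Their poses are not given: they have to be found in the camera images.
- tester: Bench safety tester: grey box 175 (its x) x 320 (its y) x 65 mm high, fixed on the table. Origin: centre of its underside. At yaw 0 its front faces the robot (-x) and its y points left. Hood and nest are on its left part (y -19 to +149 mm), the selector on the flat deck of its right part (65 mm high).
- hood (a joint): Hinge of the clear hood (150 mm deep, 168 wide, 30 high, 0.24 kg), rad: 0 = shut on its seal, 1.57 = upright, stop at 1.66; starts open at 1.35 to 1.62. The axis runs along the tester's y at its back. The hinge is a little stiff (0.09 N m): near upright the hood stays put, below about 1.1 it falls shut unless led down all the way. Closing faster than 3 rad/s counts as a drop.
- hood_bar (a point): Middle of the hood's handle: a round steel bar, 10 mm thick, along the tester's y, 82 mm free between black brackets, 38 mm off the hood's front edge. With the hood at angle a it lies from hood_hinge, in the tester's frame, at x = -0.188 cos a + 0.014 sin a, z = 0.188 sin a + 0.014 cos a (m). Gripped from above it turns between the pads. Shut, it is 83 mm above the table.
- hood_hinge (a point): Point on the hood's hinge axis, at the middle of the hood's width, 69 mm above the table, fixed to the tester; axes are the tester's.
- selector_turn (a joint): Angle of the selector, rad, clockwise from above: 0 = rest, 0.436 = first click, 0.873 = second, 1.309 = third and last position, stop at 1.37. A spring returns it to 0 from everywhere (0.1 N m at rest, 0.2 at the third position); with the click bumps at most 0.27 N m is needed. One, two and three raised studs on the plate mark the clicks.
- selector: The selector's black bar, 64 mm long, 14 wide, standing up from 8 to 38 mm above the deck on a round skirt 52 mm across, 8 high. Origin on the turning axis, 67 mm above the table, z up; x along the bar to its pointer end (white line), which points to the tester's +x at rest and turns with the selector. The axis is at x = -5, y = -95 mm in the tester's frame.
- supply: The power supply under test: black plastic, 51 x 128 x 32 mm, loose in the nest. Origin: centre of its underside; long side along the tester's y. Leave it there.
- nest (a point): Centre of the nest floor under the hood, 46 mm above the table, where the supply's origin lies at the start within 6 mm.
- next_supply: A second, smaller black power supply, 47 x 112 x 30 mm, lying on the table to the left of the tester. Bystander. Origin: centre of its underside.
- screwdriver: Screwdriver, black handle, 146 mm long, 26 mm thick, lying in front of the tester's right half. Bystander. Origin: underside below its middle.
- tape: Roll of black tape, 62 mm across, 19 mm high, lying in front of the tester's left half. Bystander. Origin: centre of its underside.
- bottle: Water bottle, 60 mm across, 214 mm tall, standing behind the tester. Bystander. Origin: centre of its underside.

How it is judged:
On the way, in this order (a step that is already met when the one before it is completed fails the run):
1. the hood is shut (within 0.03 rad) while the selector is still at rest (value of joint hood below 0.03 rad and value of joint selector_turn below 0.15 rad), for 0.2 s.
2. with the hood shut, the selector is at its third position and held there by the fingers (value of joint hood below 0.03 rad and value of joint selector_turn above 1.22 rad and contact force between the fingers and selector above 0.5 N), for 0.5 s.
At the end, for the whole second after the job is handed in: The hood is shut (under 0.03 rad), the selector stands still at its third position (over 1.22 rad) and the fingers hold it there (over 0.5 N); the supply is within 20 mm of the nest's centre and the four bystanders within 30 mm of where they were (all of step 2 and velocity of joint selector_turn below 0.3 rad/s and not (velocity of joint selector_turn below -0.3 rad/s) and distance between supply and nest below 0.02 m and distance of each of next_supply, screwdriver, tape, bottle from where it was at the start of the episode below 0.03 m); the arm keeps its last pose, push and grip.
It fails at once if the selector is turned (over 0.2 rad) while the hood is open (over 0.05 rad) (value of joint hood above 0.05 rad and value of joint selector_turn above 0.2 rad).
It fails at once if the hood drops or is slammed (closing faster than 3 rad/s) (velocity of joint hood below -3 rad/s).
It fails at once if the supply is pushed more than 20 mm from its place in the nest (distance between supply and nest above 0.02 m).
It fails at once if one of the four bystanders (second supply, screwdriver, tape, bottle) is moved more than 30 mm (distance of any of next_supply, screwdriver, tape, bottle from where it was at the start of the episode above 0.03 m).
It also fails if it takes over 54 s, if anything falls off the work surface, if the arm or the gripper's body presses on something with over 40 N, if the wrist force passes 120 N, or if a joint passes its speed limit or range.

ROBOT

A 6-joint arm with a two-finger parallel gripper is mounted at the origin on a cart in front of the work surface, level with it; the furniture and walls round the work are solid. World frame = base frame: x ahead of the robot, y to its left, z up, the work surface at z = 0. Lengths are in m, angles in rad, forces in N, time in s.
With the tool pointing down it reaches from about 0.275 to 0.875 m from the base axis. Payload 12.5 kg.
Tool frame: the origin (TCP) lies at the very end of the fingers, on their centre line; the grasp point (between the pads) lies 19 mm behind it; z points along the fingers, y is the line along which they close (so a half turn about z gives the same grasp; the last joint's range is limited). The gripper opens to 85 mm and grips with 20 to 120 N. Pads are 22 mm wide; open, the fingers measure 114 mm over their backs; the gripper's body (76 mm by 85 mm) begins 54 mm behind the grasp point. The pads swing forward as they close: fully open they stand 13 mm farther back than shut.
Start: joints at [1.147, 0.351, 1.652, -0, 1.139, -0.085], TCP at [0.183, 0.519, 0.231] pointing down, gripper open.
Joint ranges: [-2.75, 2.75], [-0.79, 2.1], [0.01, 2.65], [-1.57, 4.71], [0.07, 3.14], [-2.87, 2.87]. Speed limits (rad/s): [2.22, 2.22, 2.79, 3.14, 3.14, 3.14].

INTERFACE

Orientations are given as a 3x3 rotation matrix whose columns are the frame's x, y, z axes.
In Python, from bench import manip gives the robot as it stands. Calls block until the motion is done:
- manip.move_ptp(position, orientation): joint-space move of the TCP to a pose.
- manip.move_l(position, attitude=None, max_speed=0.15): straight line of the TCP; attitude=None keeps the orientation; max_speed is the mean speed in m/s.
- manip.move_j(angles): joint-space move.
- manip.set_gripper(opening, effort=None): opening from 0.0 (shut) to 1.0 (fully open); effort is the grip in N (None keeps the last); returns when the fingers have stopped.
- manip.dwell(seconds).
- manip.inverse_kinematics(position, orientation): joint angles nearest the present ones, or None.
- manip.grab_frame(name): name is "side" or "top" or "wrist"; returns (picture, depth): 400x640x3 uint8, red, green, blue; 400x640 float32, m along the optical axis (not along the pixel's ray), 0 where there is no reading.
- manip.get_calibration(name): a dict with "camera_matrix" (3x3 intrinsics, pixels), "k1" (the pictures are not rectified: a ray, as slopes to the right and down, at radius r is drawn at 1 + k1 r^2 times it, then the intrinsics apply), "R" (3x3) and "t" (3): a world point X has camera coordinates R X + t. Camera axes: x right, y down, z forward; pixel columns grow to the right and rows downward; lengths in m; the calibration is good to about 2 mm. A picture is of the moment at which its call begins: read the wrist's pose just before it. get_calibration takes no time and is no camera call; for the wrist camera it gives the pose at the moment of the call.
A pose or a line that the arm cannot do raises manip.Unreachable and nothing moves.
- manip.sign_off(): hands the job in; it is judged then, once.
Trained networks look in the newest picture that a camera, given by its name, has taken for a name from the list of things; names that differ only in an ending like _2 or _b are one class to them, and where a whole thing is asked for, a point or a joint stands for the part that bears it (a point fixed in the world has none). Each returns a list of dicts, best first, with "confidence" (0 to 1); they miss things now and then, are a little off and sometimes report something else, mostly with a low value. They report only what shows in the picture. A call takes as long as a camera call.
- manip.look_for(camera, name): "at" ([x, y, z] in m, in world coordinates, good to about 4 mm: the middle of the surface that is visible of it).
Readings, each from a call of its own:
- manip.current_time(): time.
- manip.current_qpos(): joint angles.
- manip.current_joint_vel(): joint speeds.
- manip.current_joint_torque(): joint torques, N m.
- manip.current_ee_pos(): TCP position.
- manip.current_tcp_rot(): TCP orientation.
- manip.current_force(): force on the tool from outside, world axes, zero at the start.
- manip.current_ft_torque(): the same for the moment, N m.
- manip.current_grip_width(): opening from 0.0 (shut) to 1.0 (fully open).
- manip.current_grip_force(): force on a finger pad.
Only numpy, scipy, OpenCV 4.12 (cv2) and the standard library are available. Lean on these libraries where they do the work, as an engineer would, in place of code of your own. Each camera call takes 0.05 s, during which the arm holds its last target. There are 200 camera calls.

## Working session

There is one attempt and no reset: what is moved stays moved. The work goes in short steps, each a Python script; the robot and the scene stay as the last script left them, time stands still between calls to the robot, and variables do not carry over. Pictures are saved under pics/ and viewed, at most 10 in all, crops included, and the job is handed in when it is done.

```bash
mkdir -p pics; ls
python3 - <<'E'
from bench import manip
import cv2,numpy as np
for c in ["top","side"]:
    im,d=manip.grab_frame(c); cv2.imwrite(f"pics/{c}0.png",im[:,:,::-1]); np.savez(f"{c}0.npz",im=im,d=d)
    for n in ["tester","hood_bar","selector","supply","next_supply","screwdriver","tape","bottle","hood"]:
        r=manip.look_for(c,n)
        print(c,n,[(np.round(q["at"],3).tolist(),round(q["confidence"],2)) for q in r[:2]])
    k=manip.get_calibration(c); print(np.round(-k["R"].T@k["t"],3))
print(manip.current_time())
E
```

```text
pics
top tester [([0.588, 0.183, 0.064], 0.75)]
top hood_bar [([0.665, 0.233, 0.216], 0.71)]
top selector [([0.549, 0.094, 0.075], 0.93)]
top supply [([0.572, 0.267, 0.075], 0.91)]
top next_supply [([0.625, 0.385, 0.03], 0.78)]
top screwdriver [([0.434, 0.094, 0.019], 0.93)]
top tape [([0.438, 0.269, 0.018], 0.83)]
top bottle [([0.764, 0.214, 0.171], 0.57)]
top hood [([0.667, 0.239, 0.218], 0.87), ([0.586, 0.186, 0.063], 0.62)]
[0.539 0.214 1.055]
side tester [([0.58, 0.134, 0.06], 0.95)]
side hood_bar [([0.664, 0.172, 0.169], 0.79)]
side selector [([0.55, 0.083, 0.086], 0.74)]
side supply [([0.575, 0.244, 0.077], 0.96)]
side next_supply [([0.633, 0.4, 0.032], 0.64)]
side screwdriver [([0.436, 0.073, 0.028], 0.91), ([0.435, 0.257, 0.015], 0.74)]
side tape []
side bottle [([0.767, 0.195, 0.114], 0.75), ([0.574, 0.136, 0.061], 0.51)]
side hood [([0.663, 0.178, 0.171], 0.55)]
[ 0.458 -0.526  0.627]
1.0
```

View pics/top0.png

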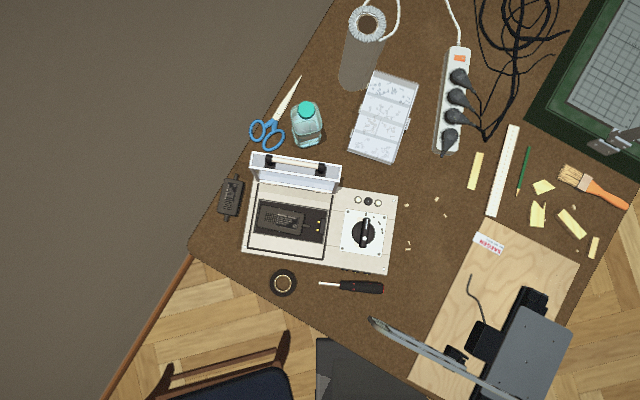

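View pics/side0.png

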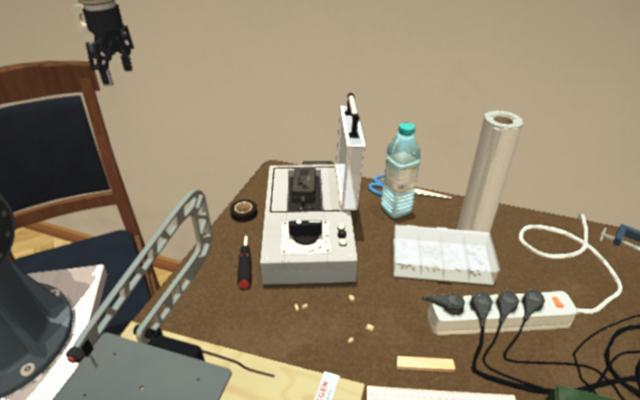

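The top view shows the tester with its front at the bottom (deck corners near (242,250), (388,274) and (398,196)). The hood is open, with its bar at about (297,163), and the selector is at (363,233) pointing up. Next I'll fit the pose from the depth.

```bash
cat > h.py <<'E'
import numpy as np,cv2
def cloud(k,d):
    v,u=np.mgrid[:d.shape[0],:d.shape[1]]
    K=np.array(k["camera_matrix"]); p=np.stack([u,v],-1).reshape(-1,1,2).astype(float)
    n=cv2.undistortPoints(p,K,np.array([k["k1"],0,0,0.])).reshape(*d.shape,2)
    X=np.dstack([n*d[...,None],d]); return (X-np.array(k["t"]))@np.array(k["R"])
def Rz(a): c,s=np.cos(a),np.sin(a); return np.array([[c,-s,0],[s,c,0],[0,0,1.]])
E
python3 - <<'E'
from bench import manip
from h import *
z=np.load("top0.npz"); P=cloud(manip.get_calibration("top"),z["d"]); im=z["im"].astype(int)
for u,v in [(242,250),(388,274),(398,196),(363,233),(366,218),(360,248)]: print(u,v,P[v,u].round(3))
m=(P[...,2]>.056)&(P[...,2]<.074)&(P[...,0]>.45)&(P[...,0]<.75)&(P[...,1]>-.05)&(P[...,1]<.4)&(im.min(-1)>90)
n,l,st,_=cv2.connectedComponentsWithStats(m.astype(np.uint8)); i=1+st[1:,4].argmax(); Q=P[l==i]
r=cv2.minAreaRect(Q[:,:2].astype(np.float32)); print(len(Q),Q[:,2].mean(),r,cv2.boxPoints(r))
# selector bar top z~.103
m=(P[...,2]>.093)&(P[...,2]<.112)&(abs(P[...,0]-.555)<.05)&(abs(P[...,1]-.085)<.05)
S=P[m];print("sel",len(S),S.mean(0),cv2.minAreaRect(S[:,:2].astype(np.float32)))
m=(P[...,2]>.235)&(abs(P[...,0]-.665)<.06)&(abs(P[...,1]-.23)<.12)
H=P[m];mm=H[:,2]
print("hood",len(H),H.mean(0),H.min(0),H.max(0),cv2.minAreaRect(H[:,:2].astype(np.float32)))
print(np.round(P[150:176:2,297],3))
E
```

```text
242 250 [0.511 0.353 0.07 ]
388 274 [ 0.457  0.028 -0.001]
398 196 [ 0.636  0.004 -0.001]
363 233 [0.549 0.098 0.103]
366 218 [0.58  0.092 0.103]
360 248 [0.517 0.1   0.066]
8642 0.06552476898633056 ((0.5731987357139587, 0.18617576360702515), (0.31967857480049133, 0.18102578818798065), 81.27496337890625) [[0.45948684 0.04191634]
 [0.6384177  0.01445603]
 [0.6869106  0.3304352 ]
 [0.50797975 0.3578955 ]]
sel 211 [0.55043672 0.09419073 0.10151595] ((0.5508056282997131, 0.0936180129647255), (0.01450024452060461, 0.0636318102478981), 80.57262420654297)
hood 382 [0.67031632 0.23700422 0.25947543] [0.65688426 0.18522921 0.2361073 ] [0.68561418 0.28933394 0.26622993] ((0.6706520318984985, 0.23680931329727173), (0.10591728240251541, 0.014669223688542843), 80.67097473144531)
[[ 0.743  0.239 -0.001]
 [ 0.738  0.239 -0.003]
 [ 0.734  0.239 -0.004]
 [ 0.729  0.239 -0.001]
 [ 0.685  0.234  0.22 ]
 [ 0.675  0.233  0.26 ]
 [ 0.671  0.233  0.263]
 [ 0.668  0.233  0.26 ]
 [ 0.67   0.234  0.219]
 [ 0.667  0.234  0.219]
 [ 0.663  0.234  0.216]
 [ 0.659  0.234  0.22 ]
 [ 0.656  0.234  0.219]]
```

Run:
```python
from bench import manip
from h import *
T=np.array([.5715,.1864,0]);R=Rz(np.radians(-9.1))
for c in ["side","top"]:
    z=np.load(c+"0.npz"); P=(cloud(manip.get_calibration(c),z["d"])-T)@R
    print(c)
    for yr in ([-.03,-.01],[-.03,.16]):
      for h in np.arange(.07,.265,.012):
        m=(abs(P[...,2]-h)<.006)&(P[...,1]>yr[0])&(P[...,1]<yr[1])&(P[...,0]>.03)&(P[...,0]<.14)
        if m.sum()>3: print(round(h,3),m.sum(),np.percentile(P[m][:,0],[3,10,50,90,97]).round(4),P[m][:,1].mean().round(3))
z=np.load("side0.npz");cv2.imwrite("pics/crop.png",cv2.resize(z["im"][80:300,230:420,::-1],None,fx=2.7,fy=2.7,interpolation=2))
```

```text
side
0.07 186 [0.0322 0.0363 0.0646 0.0871 0.0954] -0.02
0.082 77 [0.0671 0.0704 0.0828 0.0966 0.099 ] -0.018
0.094 76 [0.068  0.07   0.0843 0.0963 0.0982] -0.019
0.106 84 [0.0678 0.0697 0.0834 0.0973 0.0995] -0.019
0.118 83 [0.0692 0.0718 0.085  0.0983 0.1   ] -0.019
0.13 85 [0.069  0.0709 0.0848 0.0983 0.1005] -0.019
0.142 86 [0.0705 0.0724 0.086  0.0986 0.1013] -0.019
0.154 95 [0.0702 0.0722 0.0855 0.0991 0.1026] -0.019
0.166 87 [0.0715 0.0744 0.0871 0.1    0.1019] -0.019
0.178 99 [0.0712 0.0729 0.0865 0.1001 0.1032] -0.019
0.19 98 [0.0726 0.0746 0.0876 0.101  0.1031] -0.018
0.202 101 [0.0724 0.0742 0.0892 0.1018 0.1038] -0.018
0.214 118 [0.0737 0.077  0.0901 0.1019 0.1048] -0.018
0.226 18 [0.0736 0.0739 0.0791 0.0947 0.1049] -0.016
0.07 1057 [0.032  0.0356 0.0554 0.0765 0.0839] 0.056
0.082 124 [0.0663 0.0679 0.0787 0.0947 0.0987] 0.041
0.094 118 [0.0679 0.0685 0.0804 0.0949 0.0981] 0.04
0.106 123 [0.0679 0.0697 0.0814 0.0955 0.0993] 0.034
0.118 130 [0.0678 0.0702 0.0814 0.0968 0.0988] 0.041
0.13 125 [0.069  0.0707 0.0813 0.0964 0.1003] 0.034
0.142 122 [0.07   0.0717 0.0821 0.0978
[... 1091 characters left out ...]
1 0.0718 0.0829 0.0844] 0.105
0.118 12 [0.0678 0.0683 0.0695 0.0788 0.083 ] 0.065
0.13 12 [0.0679 0.0683 0.0698 0.0803 0.0817] 0.105
0.142 8 [0.0691 0.0696 0.0703 0.079  0.0801] 0.085
0.154 9 [0.0692 0.0695 0.0709 0.0743 0.077 ] 0.075
0.166 8 [0.0697 0.0699 0.0707 0.0735 0.0745] 0.126
0.178 12 [0.0705 0.0707 0.0718 0.0742 0.0752] 0.051
0.19 5 [0.0708 0.0709 0.0712 0.0744 0.0753] 0.114
0.202 7 [0.0713 0.0714 0.0723 0.0733 0.0733] 0.076
0.214 960 [0.0729 0.0748 0.0865 0.1037 0.1054] 0.066
0.226 317 [0.0733 0.0743 0.0812 0.1026 0.1047] 0.063
0.238 16 [0.0831 0.0833 0.084  0.0855 0.0865] 0.065
0.25 13 [0.0836 0.084  0.0856 0.0868 0.0926] 0.058
0.262 358 [0.0843 0.0859 0.0897 0.0943 0.0954] 0.066
```

View pics/crop.png

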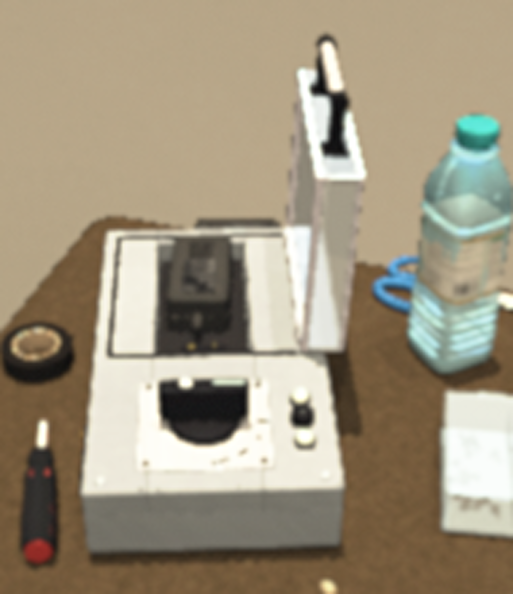

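The crop shows the hood leaning slightly back. Its rim line gives a ≈ 1.62 and puts the hinge at x_t ≈ 0.067. That predicts the bar at x_t = 0.090, which matches the measured value. Next I'll check IK and go above the bar.

```bash
cat >> h.py <<'E'
YAW=np.radians(-9.1); T=np.array([.5715,.1864,0]); RT=Rz(YAW); HX=.067
def W(x,y,z): return T+RT@np.array([x,y,z])
def bar(a): return W(HX-.188*np.cos(a)+.014*np.sin(a),.065,.069+.188*np.sin(a)+.014*np.cos(a))
def down(psi): # tool z down, y axis at world heading psi
    y=np.array([np.cos(psi),np.sin(psi),0]);z=np.array([0,0,-1.]);return np.column_stack([np.cross(y,z),y,z])
G=np.array([0,0,-.019])
E
python3 - <<'E'
from bench import manip
from h import *
print(manip.current_tcp_rot().round(2) if hasattr(manip.current_tcp_rot(),'round') else manip.current_tcp_rot())
print("bar",bar(1.62))
ik=manip.inverse_kinematics
f=lambda q: None if q is None else np.round(q,2)
for o in (0,np.pi):
    print("hood",o,f(ik(bar(1.62)+[0,0,.1],down(YAW+o))),f(ik(bar(1.62)+G,down(YAW+o))),f(ik(bar(0)+G,down(YAW+o))))
s=np.array([.5506,.0936,.080])
for o in (np.pi/2,-np.pi/2):
    print("sel",o,[f(ik(s,down(YAW+o-t))) for t in (0,.66,1.33)])
psi=YAW if 0 else None
E
```

```text
[[-0.94  0.33 -0.  ]
 [ 0.33  0.94 -0.  ]
 [ 0.   -0.   -1.  ]]
bar [0.67087424 0.23631136 0.2560839 ]
hood 0 [ 0.27  0.59  0.98 -0.    1.57  0.43] [ 0.27  0.65  1.16 -0.    1.33  0.43] [ 0.44  0.56  1.81 -0.    0.77  0.6 ]
hood 3.141592653589793 [ 0.27  0.59  0.98 -0.    1.57 -2.71] [ 0.27  0.65  1.16 -0.    1.33 -2.71] [ 0.44  0.56  1.81 -0.    0.77 -2.54]
sel 1.5707963267948966 [array([ 0.09,  0.56,  1.75, -0.  ,  0.83, -1.33]), array([ 0.09,  0.56,  1.75, -0.  ,  0.83, -0.67]), array([ 0.09,  0.56,  1.75, -0.  ,  0.83,  0.  ])]
sel -1.5707963267948966 [array([ 0.09,  0.56,  1.75, -0.  ,  0.83,  1.81]), array([ 0.09,  0.56,  1.75, -0.  ,  0.83,  2.47]), None]
```

Run:
```python
from bench import manip
from h import *
D=down(YAW); b=bar(1.62)
manip.move_l([.25,.5,.36],max_speed=.25)
manip.move_ptp(b+G+[0,0,.10],D)
manip.set_gripper(.5)
im,d=manip.grab_frame("wrist"); r=manip.look_for("wrist","hood_bar"); print(r[:2])
P=cloud(manip.get_calibration("wrist"),d); m=(P[...,2]>.238)&(P[...,2]<.275)&(np.linalg.norm(P[...,:2]-b[:2],axis=-1)<.07)
H=P[m]; 
if len(H): print(len(H),cv2.minAreaRect(H[:,:2].astype(np.float32)),np.percentile(H[:,2],98))
cv2.imwrite("pics/w1.png",im[:,:,::-1]); print(manip.current_time(),manip.current_ee_pos())
```

```text
[{'at': [0.6672, 0.2528, 0.2196], 'confidence': 0.79}]
2476 ((0.6712029576301575, 0.23594990372657776), (0.10546330362558365, 0.014334908686578274), 81.29037475585938) 0.26408794205210523
4.1333 [0.6708705  0.23634335 0.33708324]
```

View pics/w1.png

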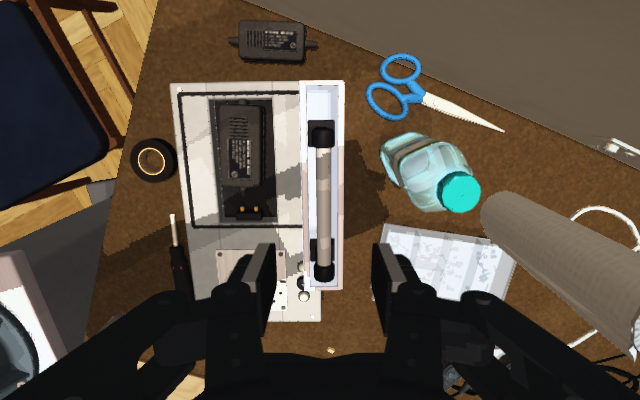

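The wrist view shows the bar (about (323,200)) between the fingers, and its depth fit agrees with the model to within 1 mm. Now I'll grip it and lead the hood down, monitoring force.

Run:
```python
from bench import manip
from h import *
D=down(YAW); b=bar(1.62)
manip.move_l(b+G,D,max_speed=.1)
manip.set_gripper(0,30)
print("w",manip.current_grip_width(),manip.current_grip_force(),manip.current_force(),manip.current_time())
for a in np.arange(1.52,.99,-.1):
    manip.move_l(bar(a)+G,max_speed=.06)
    F=np.array(manip.current_force()); print(round(a,2),(RT.T@F).round(1),round(manip.current_grip_width(),3))
    if np.linalg.norm(F)>25: print("stop");break
print(manip.current_time())
```

```text
w 0.10392668096243242 29.26375687122345 [ 0.52579938 -0.61942945  2.49549907] 5.6833
1.52 [ 0.6 -1.3  5.6] 0.104
1.42 [ 0.2 -2.9  3.9] 0.105
1.32 [ 1.3 -4.6  1.3] 0.106
1.22 [-0.6 -5.7  2.5] 0.106
1.12 [ 0.8 -5.  -0.1] 0.104
1.02 [ 0.7 -5.5 -0.3] 0.104
8.4833
```

Forces are low, so I'll carry on until it is shut.

Run:
```python
from bench import manip
from h import *
for a in list(np.arange(.92,.05,-.1))+[.0]:
    manip.move_l(bar(a)+G,max_speed=.06)
    F=np.array(manip.current_force()); print(round(a,2),(RT.T@F).round(1),round(manip.current_grip_width(),3))
    if np.linalg.norm(F)>30: print("stop");break
# press down gently until seal contact
for i in range(8):
    F=np.array(manip.current_force())
    if F[2]>8: break
    manip.move_l(np.array(manip.current_ee_pos())+[0,0,-.001],max_speed=.02)
manip.dwell(.3)
print(i,F,manip.current_ee_pos(),bar(0)+G)
im,d=manip.grab_frame("side"); cv2.imwrite("pics/s2.png",cv2.resize(im[80:300,200:460,::-1],None,fx=2.6,fy=2.6))
P=(cloud(manip.get_calibration("side"),d)-T)@RT
m=(P[...,0]>-.09)&(P[...,0]<.07)&(abs(P[...,1]+.0)<.01)&(P[...,2]>.08)&(P[...,2]<.13)
Q=P[m]; print(len(Q), np.polyfit(Q[:,0],Q[:,2],1) if len(Q)>9 else Q, manip.current_time())
```

```text
0.92 [ 0.  -4.8 -1.1] 0.098
0.82 [ 1.5 -6.1 -2.6] 0.102
0.72 [ 2.2 -5.4 -3. ] 0.105
0.62 [ 2.4 -5.1 -2.8] 0.1
0.52 [ 1.7 -5.  -2.5] 0.102
0.42 [ 3.  -5.3 -2.9] 0.099
0.32 [ 2.3 -5.  -2.2] 0.104
0.22 [ 3.  -5.  -2.3] 0.101
0.12 [ 2.8 -3.5 -1. ] 0.104
0.0 [ 0.9 -4.1 10.5] 0.106
0 [ 0.27734988 -4.20389922 10.46920099] [0.463293   0.27011682 0.06489038] [0.4623032  0.26971902 0.064     ]
435 [0.00095447 0.09949899] 13.5583
```

View pics/s2.png

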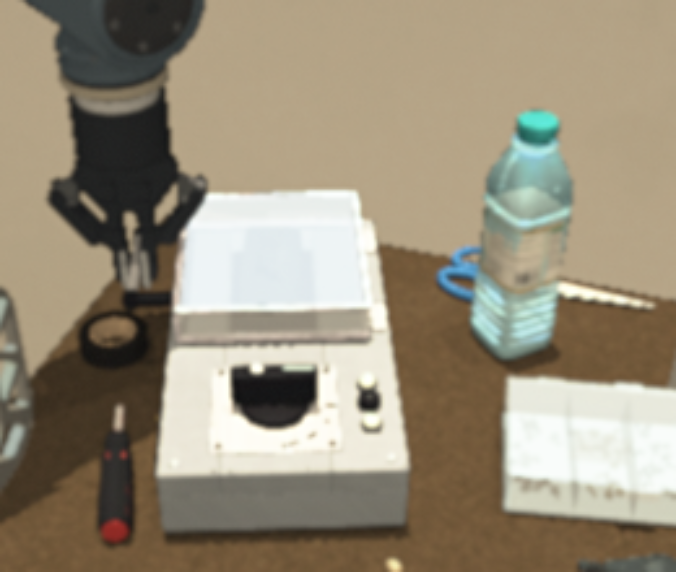

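The side view shows the hood shut: its top is level (slope 0.001) at 99 mm. Now I'll release the bar, lift away, and look over the selector.

Run:
```python
from bench import manip
from h import *
manip.dwell(.3)
manip.set_gripper(.25)
p=np.array(manip.current_ee_pos()); manip.move_l([p[0],p[1],.2],max_speed=.1)
print(manip.current_force())
s=np.array([.5506,.0936,0])
manip.move_ptp(s+[0,0,.19],down(YAW+np.pi/2)); manip.set_gripper(.5)
im,d=manip.grab_frame("wrist"); P=cloud(manip.get_calibration("wrist"),d)
m=(P[...,2]>.095)&(P[...,2]<.112)&(np.linalg.norm(P[...,:2]-s[:2],axis=-1)<.05)
S=P[m]; print("sel",len(S),np.percentile(S[:,2],90),cv2.minAreaRect(S[:,:2].astype(np.float32)))
cv2.imwrite("pics/w3.png",im[:,:,::-1])
im,d=manip.grab_frame("side"); P=(cloud(manip.get_calibration("side"),d)-T)@RT
m=(P[...,0]>-.08)&(P[...,0]<.06)&(P[...,1]>-.017)&(P[...,1]<.14)&(P[...,2]>.085)&(P[...,2]<.13)
Q=P[m]; print(len(Q), np.polyfit(Q[:,0],Q[:,2],1),manip.current_time(),manip.current_qpos())
```

```text
[ 0.09108782  0.33745294 -0.27391504]
sel 1687 0.10390334004449835 ((0.5498347878456116, 0.09239624440670013), (0.013641387224197388, 0.06311596930027008), 81.2955093383789)
2192 [-0.00092512  0.09948059] 17.775 [ 8.51501057e-02  4.11878381e-01  1.67192257e+00  3.14890318e-05
  1.05775915e+00 -1.32687225e+00]
```

View pics/w3.png

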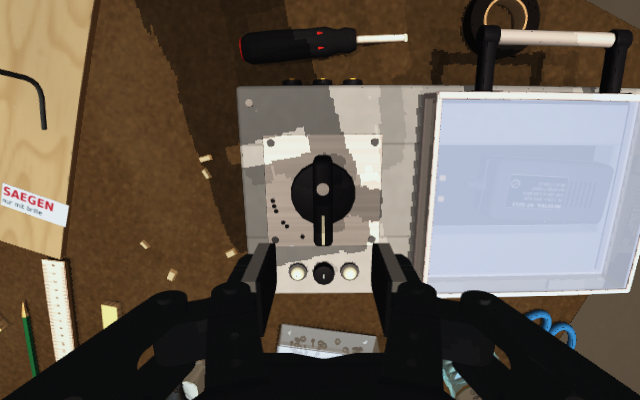

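The selector (centre about (323,190)) is at rest with its pointer to +x. The studs lie on the -y side, so clockwise is yaw decreasing, and the hood is still shut. Next I'll grip and turn.

Run:
```python
from bench import manip
from h import *
s=np.array([.5501,.0929,.079]); y0=YAW+np.pi/2
manip.move_l(s,down(y0),max_speed=.1)
manip.set_gripper(0,60)
print("w",manip.current_grip_width(),manip.current_grip_force(),manip.current_force())
for t in np.append(np.arange(.15,1.3,.15),1.32):
    manip.move_l(s,down(y0-t))
    print(round(t,2),np.round(manip.current_force(),1),np.round(manip.current_ft_torque(),2),round(manip.current_grip_width(),3))
manip.dwell(.7)
R=np.array(manip.current_tcp_rot()); print("turned",y0-np.arctan2(R[1,1],R[0,1]),manip.current_grip_force(),manip.current_time())
for c in ["side","top"]:
    im,d=manip.grab_frame(c); cv2.imwrite(f"pics/{c}4.png",cv2.resize(im[100:320,180:440,::-1],None,fx=2.6,fy=2.6))
    if c=="side":
        P=(cloud(manip.get_calibration(c),d)-T)@RT
        m=(P[...,0]>-.08)&(P[...,0]<.06)&(P[...,1]>.0)&(P[...,1]<.14)&(P[...,2]>.085)&(P[...,2]<.13)
        Q=P[m]; print(len(Q),np.polyfit(Q[:,0],Q[:,2],1))
```

```text
w 0.15176067201664303 59.401055574417114 [-1.86290442  2.01188817  5.43496624]
0.15 [-0.8  2.3  6.5] [0.38 0.3  0.16] 0.145
0.3 [-1.1  3.3  5.9] [0.41 0.25 0.  ] 0.149
0.45 [-0.7  3.1  5.9] [0.48 0.19 0.18] 0.148
0.6 [-0.5  3.5  7. ] [0.49 0.25 0.22] 0.153
0.75 [-1.4  2.9  5.8] [0.47 0.21 0.07] 0.146
0.9 [-1.7  3.4  4.9] [0.52 0.2  0.15] 0.148
1.05 [-1.9  3.9  5.7] [0.54 0.16 0.23] 0.15
1.2 [-0.3  4.4  5.5] [0.62 0.12 0.08] 0.151
1.32 [0.2 4.5 5.5] [0.73 0.16 0.22] 0.151
turned 1.3183149832688257 59.48695957660675 22.7667
579 [-0.00192895  0.09963195]
```

Run:
```python
from bench import manip
from h import *
im,d=manip.grab_frame("wrist"); P=cloud(manip.get_calibration("wrist"),d)
m=(P[...,2]>.092)&(P[...,2]<.109)&(np.linalg.norm(P[...,:2]-[.5501,.0929],axis=-1)<.034)&(im.max(-1)<256)
S=P[m]; print(len(S),cv2.minAreaRect(S[:,:2].astype(np.float32)))
cv2.imwrite("pics/w5.png",im[:,:,::-1])
```

```text
6413 ((0.55266273021698, 0.09423454105854034), (0.037739381194114685, 0.06148179993033409), 26.96171760559082)
```

View pics/w5.png

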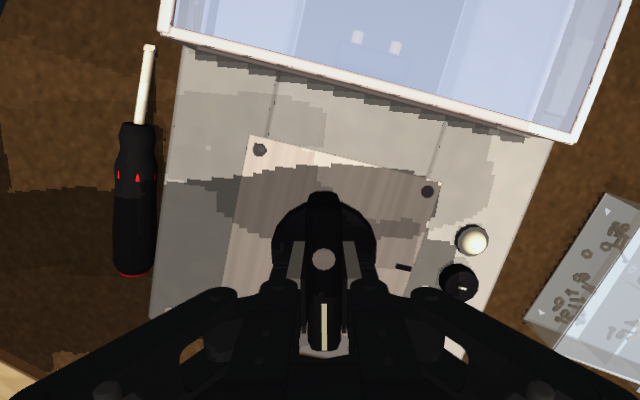

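View pics/top4.png

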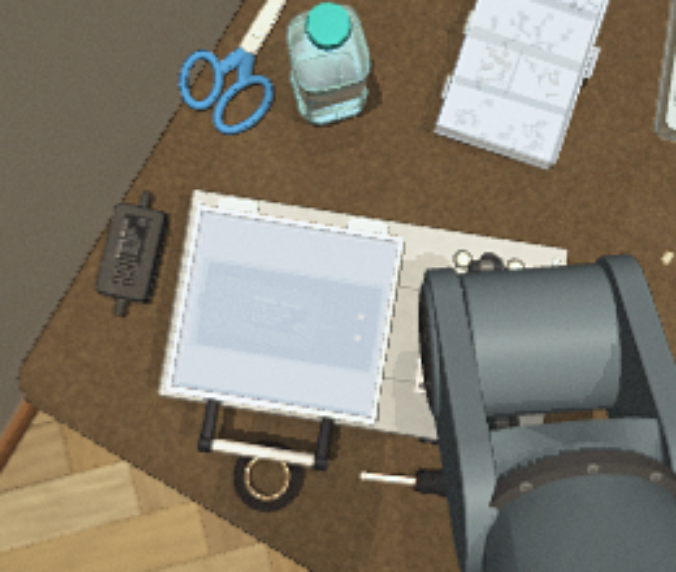

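The wrist view shows the bar (line at (323,325)) aligned with the fingers, turned about 1.32 rad. The top view shows the hood shut and the supply and bystanders where they were.

```bash
python3 -c "
from bench import manip
print(manip.current_grip_force()); print(manip.sign_off())"
```

```text
59.486961364746094
the job is handed in; nothing more can be done
None
```

I led the hood shut without a drop and turned the selector to its third position (about 1.32 rad). The job is handed in with the fingers still gripping it at about 59 N; no pass/fail result was returned.

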